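# Bolt the evidence case shut

## Task

Lock the evidence case on the bench: with one fingertip press the long spring safety catch on its lid down and keep it down while another fingertip pushes the sliding bolt by its upright tab all the way home into the keeper. Then let go, so that the catch springs back up and locks the bolt, and take the hand away. Only push with the fingers; do not pick up or disturb the things standing on and around the case.

Things in the scene. Friction and masses are not known exactly. Their poses are not given: they have to be found in the camera images.
- case: Grey steel case with an aluminium top, fixed to the bench, 260 (its x) x 340 (its y) x 80 mm tall. Origin: centre of its underside, on the bench; z up. 'Case x / y' elsewhere are its axes; 'high' means above its top, which is 80 mm over the bench. The lock is on the top.
- bolt (a joint): Travel (m) of the steel bolt along case +y: 0 drawn back (starts 0 to 0.010), 0.060 fully home on its stop, tip through the keeper. Stays where left (friction 3 N). With the catch up it moves only 0 to 0.012, then its ribs meet the catch's tooth; a catch released midway springs up between ribs and stops it again; past 0.055 the catch springs up behind the last rib.
- bolt_tab (a point): Middle of the flat back face of the bolt's upright push tab, 36 mm high, moving with the bolt; push this face towards case +y. The tab is a steel plate 32 mm wide (case x), 8 mm thick (case y), from 12 to 50 mm high. The bolt's bar, under and behind the tab, is 16 mm wide and 16 mm high. Ahead, the bar's staple is 22 mm high and still 22 mm from the tab when home.
- catch (a joint): How far the spring catch is pressed straight down, in m: 0 up (released), 0.008 fully down on its stop. It springs up by itself. Force about 3 N at the start, 8 N fully down. The bolt is free when it is pressed 0.0055 or more; 0.007 to 0.008 is best.
- catch_top (a point): Centre of the top face of the safety catch, a flat steel bar parallel to the bolt, 120 mm long (case y), 28 mm wide (case x), top 30 mm high when up, 22 mm when down. Press anywhere along it; it does not tilt and a fingertip can slide along it. Its centre line is 64 mm to case -x of the tab's middle. With the bolt at 0 it reaches from 40 mm behind to 80 mm ahead of the tab's back face.
- tin_mid (a point): Bystander, not to be disturbed: round aluminium sample tin, 44 mm across, 21 mm tall, on the case's top. Point at its middle.
- loupe_mid (a point): Bystander, not to be disturbed: small black folding stand magnifier, 36 x 36 x 44 mm, on the case's top. Point at its middle.
- vial_mid (a point): Bystander, not to be disturbed: small amber jar, 28 mm across, 45 mm tall, on the case's top. Point at its middle.
- torch_mid (a point): Bystander, not to be disturbed: black torch lying on the bench, 135 mm long, 34 mm thick. Point at its middle.
- bottle_a_mid (a point): Bystander, not to be disturbed: clear bottle, 64 mm across, 140 mm tall, standing on the bench. Point at its middle.
- bottle_b_mid (a point): Bystander, not to be disturbed: white bottle, 68 mm across, 130 mm tall, standing on the bench. Point at its middle.
- tweezers_mid (a point): Bystander, not to be disturbed: steel tweezers lying flat on the bench, 125 mm long, 5 mm thick. Point at its middle.

How it is judged:
By the outcome, as a careful person would: the job done as asked, in the order asked, and still so for the second after the job is handed in, with the robot touching nothing.
It also fails if it takes over 38 s, if anything falls off the work surface, if the arm or the gripper's body presses on something with over 40 N, if the wrist force passes 120 N, or if a joint passes its speed limit or range.

## Robot

A 6-joint arm with a two-finger parallel gripper is mounted at the origin on the work surface. World frame = base frame: x ahead of the robot, y to its left, z up, the work surface at z = 0. Lengths are in mm, angles in rad, forces in N, time in s.
With the tool pointing down it reaches from about 250 to 775 mm from the base axis. Payload 8.9 kg.
Tool frame: the origin (TCP) lies at the very end of the fingers, on their centre line; the grasp point (between the pads) lies 19 mm behind it; z points along the fingers, y is the line along which they close (so a half turn about z gives the same grasp; the last joint's range is limited). The gripper opens to 85 mm and grips with 20 to 120 N. Pads are 22 mm wide; open, the fingers measure 114 mm over their backs; the gripper's body (76 mm by 85 mm) begins 54 mm behind the grasp point. The pads swing forward as they close: fully open they stand 13 mm farther back than shut.
Start: joints at [-1.414, 0.291, -0.153, 1.127, 0, 1.431], TCP at [153.042, -502.197, 194.205] pointing down, gripper open.
Joint ranges: [-2.52, 2.52], [-0.91, 1.74], [-1.3, 1.37], [-1.96, 2.02], [-1.52, 1.47], [-3.14, 3.14]. Speed limits (rad/s): [2.22, 2.22, 2.79, 3.14, 3.14, 3.14].

## Interface

Orientations are given as a rotation vector (axis times angle).
In Python, from cell import * gives the robot as it stands. The module is installed in compiled form; this text tells all that it offers.
- The arm moves only by the tool carry_out, never from a script. Its argument "deltas" is a list that holds one entry, the list of rows, each a list of 7 numbers: the closure, from 0 (fully open) to 1 (shut), then the shift along the tool's x, y, z as a fraction of full scale, then the turn, a rotation vector about the tool's x, y, z as a fraction of full scale. A call has 1 to 5 rows; each row shifts and turns the commanded pose from where the row before left it, along the tool's axes as they then stand; what a row does not reach is not made up. Full scale, the value 1, is 100 mm for a shift and 90 degrees for a turn. A row lasts 1/10 s, in which the tool goes at most 50 mm and 8.59 degrees, less where a joint would pass 70% of its speed; a pose out of reach is approached as far as the arm can. A call with a number of a shift or a turn outside -1 to 1 is refused whole. A call with a gripper value outside its range is refused whole. The fingers move at their own pace and stop on an object; "force" is the grip in N (left out, the last holds). Time passes only in rows, so rows that do not move let the fingers close. It gives the time, the measured TCP pose, the force, the opening and the grip force at its end, in the units of the state.
- sense(): the state, without advancing time (a new reading comes with each control period).
- capture(name): name is "scene" or "top" or "wrist"; returns a dict with "frame" (480x640x3 uint8, blue, green, red), "mtx" (3x3 intrinsics, pixels), "eye" and "rotation" of the camera in the world. Camera axes: x right, y down, z forward; pixel columns grow to the right and rows downward; lengths in mm; the calibration is good to about 2 mm. A picture is of the moment at which its call begins. There is no depth.
- finish_job(): hands the job in; it is judged then, once.
The state is a dict: "t": time; "joint_positions": joint angles; "qvel": joint speeds; "tau": joint torques, N m; "tcp_pos": TCP position; "tool_rot": TCP orientation; "contact_force": force on the tool from outside, world axes, zero at the start; "torque": the same for the moment, N m; "gripper_width": finger opening in mm; "gripper_force": force on a finger pad.
Only numpy, scipy, OpenCV 4.12 (cv2) and the standard library are available. Lean on these libraries where they do the work, as an engineer would, in place of code of your own. Each camera call takes 0.05 s, during which the arm holds its last target. There are 200 camera calls.

## Working session

There is one attempt and no reset: what is moved stays moved. The work goes in short steps, Python scripts to look and compute and a tool call to move; the robot and the scene stay as the last step left them, time stands still between calls to the robot, and variables do not carry over. Pictures are saved under pics/ and viewed, at most 12 in all, crops included, and the job is handed in when it is done.

Besides the shell and the picture viewer there is one more tool, called after ">>>" by a JSON object that holds its "op" and its "data", one argument or row to a line. carry_out: Moves the arm, as the interface text tells. Shift numbers are shares of 100 mm and turn numbers shares of 90 degrees, none past 1 either way. Its arguments: {"type":"object","properties":{"deltas":{"type":"array"},"force":{"type":"number"}},"required":["deltas"]}

```bash
mkdir -p pics; python3 - <<'E'
from cell import *
import cv2,pickle
d={}
for n in("scene","top"):
    c=capture(n);d[n]=c;cv2.imwrite(f"pics/{n}0.png",c["frame"]);print(n,c["mtx"].tolist(),c["eye"],c["rotation"])
pickle.dump(d,open("d0.pkl","wb"))
print(sense())
E
```

```text
scene [[622.2593123957804, 0.0, 316.8206335614664], [0.0, 622.2593123957804, 247.41432186460858], [0.0, 0.0, 1.0]] [1455.58610036  286.95441809  784.03521699] [-1.51384651 -1.89394455  0.94003545]
top [[476.1266417431082, 0.0, 314.2220074949818], [0.0, 476.1266417431082, 242.01050466390265], [0.0, 0.0, 1.0]] [ 510.65247987   63.01898947 1146.65890209] [-2.22419626  2.17001193 -0.07883655]
{'t': 0.1, 'joint_positions': array([-1.41431399e+00,  2.91196950e-01, -1.54050151e-01,  1.12671972e+00,
        7.15451324e-06,  1.43156171e+00]), 'qvel': array([ 0.00061069, -0.00302684,  0.00087731,  0.00071647,  0.00050538,
        0.00077395]), 'tau': array([ 1.32175759e-03, -5.37977600e+01,  3.31918216e+01,  9.23053070e-03,
       -2.05677675e-04, -5.69202285e-08]), 'tcp_pos': array([ 152.96781242, -501.75789626,  193.70405388]), 'tool_rot': array([-3.10615648e+00, -4.62647975e-01,  4.61608438e-06]), 'contact_force': array([-0.18140587, -0.65268797,  0.58146308]), 'torque': array([-0.01974378,  0.02542033,  0.04518273]), 'gripper_force': 0.0, 'gripper_width': 85.65095145716121}
```

View pics/top0.png

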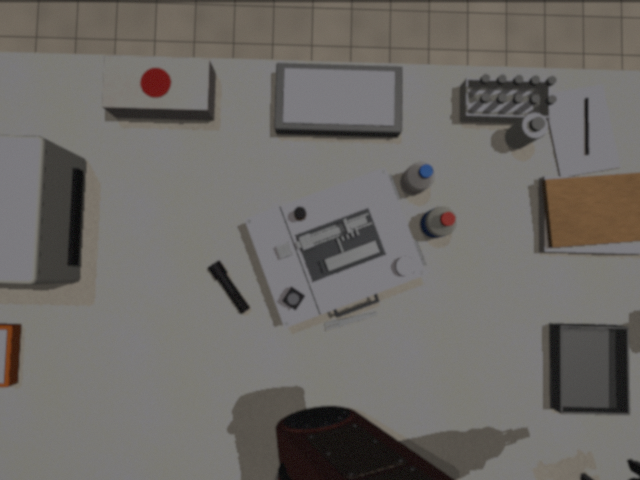

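View pics/scene0.png

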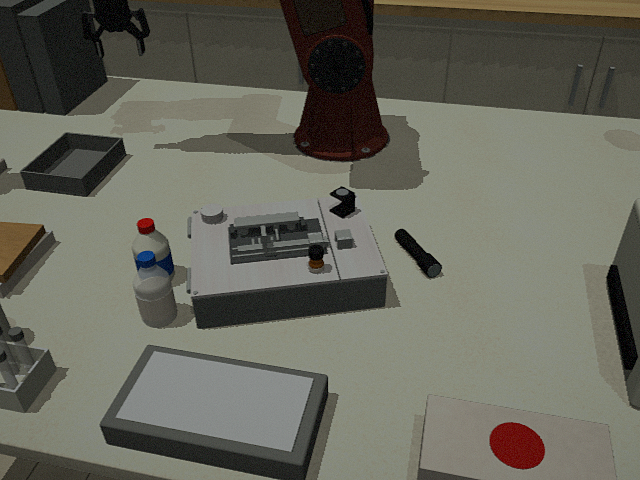

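The top view shows the case centred near (335,248), with the lock plate around (345,243). The loupe is at (292,298), the jar at (300,213), the tin at (405,267), the torch at (228,287) and the bottles at (420,178) and (440,222). I'll enlarge the lock area next.

```bash
python3 - <<'E'
import cv2,pickle,numpy as np
d=pickle.load(open("d0.pkl","rb"))
f=lambda im,x,y,w,h,s:cv2.convertScaleAbs(cv2.resize(im[y:y+h,x:x+w],None,fx=s,fy=s,interpolation=cv2.INTER_CUBIC),alpha=1.5)
cv2.imwrite("pics/topc.png",f(d["top"]["frame"],235,165,200,150,4))
cv2.imwrite("pics/scenec.png",f(d["scene"]["frame"],185,180,200,150,4))
E
```

```text
(no output)
```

View pics/topc.png

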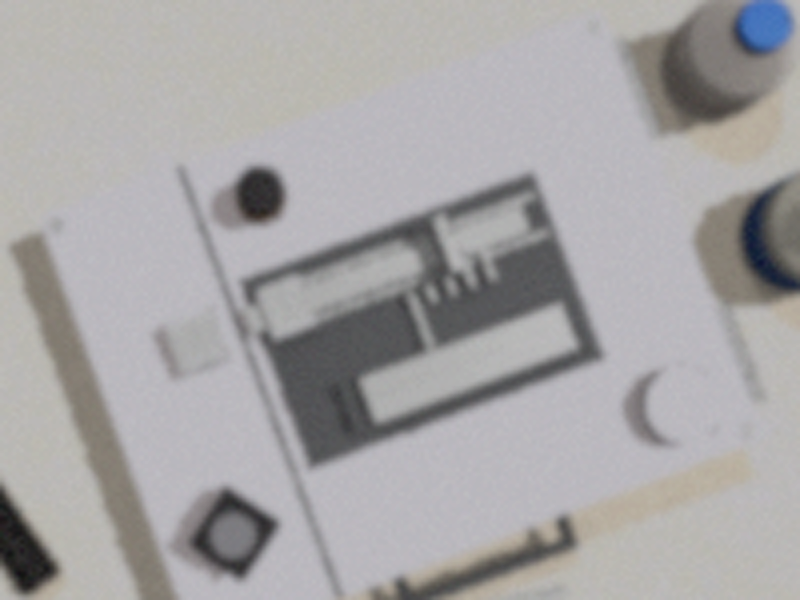

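View pics/scenec.png

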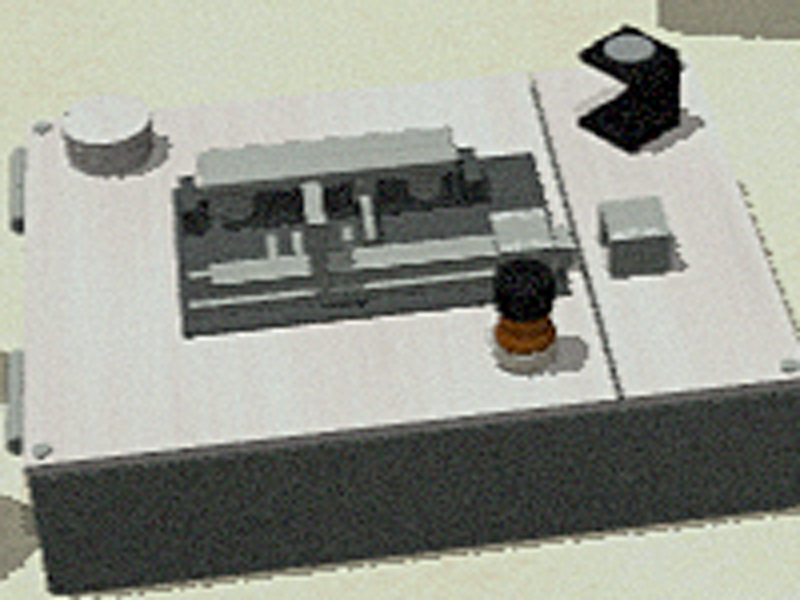

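The crops show the catch's top face from topc (365,400) to (572,325). The tab is at topc (441,241), and its top is at scenec (314,203). The keeper is at topc (190,345), so case +y points image-left. I'll fit the pose from both views.

```bash
cat >h.py <<'E'
import cv2,pickle,numpy as np
from scipy.spatial.transform import Rotation as R
from scipy.optimize import least_squares
def proj(c,P):
    Rm=np.array(c["rotation"]); Rm=R.from_rotvec(Rm).as_matrix() if Rm.ndim==1 else Rm
    q=(np.asarray(P)-c["eye"])@Rm
    return q[:,:2]/q[:,2:]*[c["mtx"][0,0],c["mtx"][1,1]]+c["mtx"][:2,2]
def ray(c,uv,z):
    Rm=R.from_rotvec(c["rotation"]).as_matrix()
    v=Rm@np.linalg.solve(c["mtx"],[*uv,1]); return c["eye"]+v*(z-c["eye"][2])/v[2]
E
python3 - <<'E'
from h import *
from cell import *
d=pickle.load(open("d0.pkl","rb"))
T=np.array([(357,378),(375,425),(580,350),(562,303),(432,217),(448,270),(441,243)],float)/4+[235,165]
S=np.array([(197,152),(203,187),(455,152),(450,127),(303,183),(320,183),(308,222),(326,222)],float)/4+[185,180]
def pts(p):
    x,y,a,s=p
    L=lambda u,v,z:[x+u*np.cos(a)-v*np.sin(a),y+u*np.sin(a)+v*np.cos(a),z]
    b=-20+s
    t=[L(14,60,110),L(-14,60,110),L(-14,-60,110),L(14,-60,110),L(80,b+4,130),L(48,b+4,130),L(64,b+4,130)]
    q=[L(-14,-60,110),L(14,-60,110),L(14,60,110),L(-14,60,110),L(48,b,130),L(48,b+8,130),L(80,b,130),L(80,b+8,130)]
    return t,q
for use in("ts","t","s"):
    def f(p):
        t,q=pts(p); r=[]
        if "t" in use: r+=[(proj(d["top"],t)-T).ravel()]
        if "s" in use: r+=[(proj(d["scene"],q)-S).ravel()]
        return np.concatenate(r)
    r=least_squares(f,[500,50,.3,5],loss="soft_l1"); x,y,a,s=r.x
    print(use,r.x.round(2),np.degrees(a).round(1),abs(r.fun).round(1))
    if use=="ts":
        print("tab back",np.array([x,y])+[64*np.cos(a)-(s-20)*np.sin(a),64*np.sin(a)+(s-20)*np.cos(a)])
c=d["top"]
for n,uv,z in(("loupe",(232,530),124),("jar",(262,193),125),("tin",(690,405),101)):
    print(n,ray(c,np.array(uv)/4+[235,165],z).round(0))
st=sense();print(R.from_rotvec(st["tool_rot"]).as_matrix().round(3))
E
```

```text
ts [546.2  -32.8  -81.29   5.67] -4657.4 [0.1 0.6 0.3 0.3 0.2 1.5 0.  1.7 1.  1.1 2.5 0.5 1.5 0.6 0.4 1.1 0.2 1.3
 0.9 0.5 0.1 1.6 0.4 1.2 0.6 1.7 0.8 0.5 0.9 1. ]
tab back [610.79714414 -21.45412283]
t [544.71 -32.27 -31.04   9.7 ] -1778.5 [0.2 0.4 0.3 0.1 0.  0.3 0.  0.5 0.3 0.1 0.9 0.8 0.1 0.6]
s [549.18 -32.47 -56.15   4.51] -3216.9 [0.  0.  0.4 0.2 0.7 1.3 0.2 0.8 0.4 0.1 0.2 0.6 0.2 0.6 0.3 0.1]
loupe [452.  94. 124.]
jar [633.  82. 125.]
tin [ 525. -156.  101.]
[[ 0.957  0.291 -0.   ]
 [ 0.291 -0.957  0.001]
 [ 0.    -0.001 -1.   ]]
```

>>> {"op": "carry_out", "data": {
  "deltas": [
    [[0.4,0.365,-0.203,0,0,0,0],[0.4,0.365,-0.203,0,0,0,0],[0.4,0.365,-0.203,0,0,0,0],[0.4,0.365,-0.203,0,0,0,0],[0.4,0.365,-0.203,0,0,0,0]]
  ],
  "force": 60
}}

```text
t: 0.6
tcp_pos: [298.8, -350.4, 194.0]
tool_rot: [-3.107, -0.462, 0.0]
contact_force: [0.4, -1.0, 0.8]
gripper_width: 51.0
gripper_force: 0.0
```

>>> {"op": "carry_out", "data": {
  "deltas": [
    [[0.4,0.365,-0.203,0,0,0,0],[0.4,0.365,-0.203,0,0,0,0],[0.4,0.365,-0.203,0,0,0,0],[0.4,0.365,-0.203,0,0,0,0],[0.4,0.365,-0.203,0,0,0,0]]
  ]
}}

```text
t: 1.1
tcp_pos: [443.9, -200.0, 194.1]
tool_rot: [-3.107, -0.463, 0.0]
contact_force: [0.2, -1.0, 0.0]
gripper_width: 51.5
gripper_force: 0.0
```

>>> {"op": "carry_out", "data": {
  "deltas": [
    [[0.4,0.365,-0.203,0,0,0,0],[0.4,0.365,-0.203,0,0,0,0],[0.4,0.365,-0.203,0,0,0,0],[0.4,0.365,-0.203,0,0,0,0],[0.4,0.365,-0.203,0,0,0,0]]
  ]
}}

```text
t: 1.6
tcp_pos: [588.8, -49.8, 193.9]
tool_rot: [-3.107, -0.463, 0.001]
contact_force: [0.1, -0.7, 0.3]
gripper_width: 51.1
gripper_force: 0.0
```

>>> {"op": "carry_out", "data": {
  "deltas": [
    [[0.4,0,0,0,0,0,-0.0814],[0.4,0,0,0,0,0,-0.0814],[0.4,0,0,0,0,0,-0.0814],[0.4,0,0,0,0,0,-0.0814],[0.4,0,0,0,0,0,-0.0814]]
  ]
}}

```text
t: 2.1
tcp_pos: [587.7, -51.2, 193.7]
tool_rot: [-2.8, -1.423, 0.001]
contact_force: [0.4, -0.4, -1.0]
gripper_width: 51.1
gripper_force: 0.0
```

>>> {"op": "carry_out", "data": {
  "deltas": [
    [[0.4,0,0,0,0,0,-0.0814],[0.4,0,0,0,0,0,-0.0814],[0.4,0,0,0,0,0,-0.0814],[0.4,0,0,0,0,0,-0.0814],[0.4,0,0,0,0,0,-0.0814]]
  ]
}}

```text
t: 2.6
tcp_pos: [587.7, -51.3, 193.8]
tool_rot: [-2.211, -2.231, 0.001]
contact_force: [0.1, -0.4, -0.2]
gripper_width: 51.1
gripper_force: 0.0
```

>>> {"op": "carry_out", "data": {
  "deltas": [
    [[0.4,0,0,0,0,0,-0.0814],[0.4,0,0,0,0,0,-0.0814],[0.4,0,0,0,0,0,-0.0814],[0.4,0,0,0,0,0,0]]
  ]
}}

```text
t: 3.0
tcp_pos: [587.7, -51.3, 193.8]
tool_rot: [-1.75, -2.608, 0.001]
contact_force: [-0.2, 0.5, 0.5]
gripper_width: 51.0
gripper_force: 0.0
```

```bash
python3 - <<'E'
from h import *
from cell import *
c=capture("wrist");pickle.dump(c,open("w1.pkl","wb"));cv2.imwrite("pics/w1.png",c["frame"])
st=sense();print(st["t"],st["tcp_pos"],R.from_rotvec(st["tool_rot"]).as_matrix().round(3),st["gripper_width"],st["contact_force"],st["joint_positions"].round(2))
E
```

```text
3.05 [587.78378885 -51.29026426 193.88769799] [[-0.375  0.927 -0.001]
 [ 0.927  0.375  0.   ]
 [ 0.    -0.001 -1.   ]] 51.38789444178975 [ 0.05646256  1.16570486 -0.82136074] [-0.21  0.42  0.03  1.19  0.    0.98]
```

View pics/w1.png

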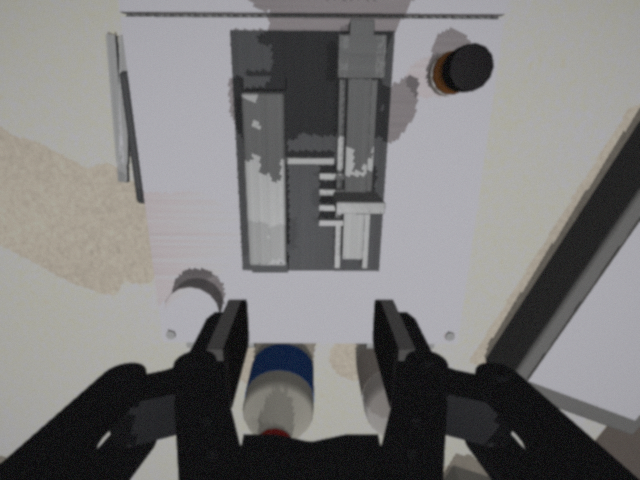

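The wrist view shows the catch corners at (244,93), (285,93), (248,266) and (288,266). The tab is at x 336–384 and rows 203–214, and the fingers are at the bottom. I'll refine the pose from this view.

```bash
python3 - <<'E'
from h import *
c=pickle.load(open("w1.pkl","rb"))
print(c["eye"],R.from_rotvec(c["rotation"]).as_matrix().round(3).tolist())
W=np.array([(285,93),(244,93),(248,266),(288,266),(336,203),(384,203)],float)
def L(p,u,v,z):
    x,y,a=p[:3];return [x+u*np.cos(a)-v*np.sin(a),y+u*np.sin(a)+v*np.cos(a),z]
def f(p):
    b=-20+p[3]
    P=[L(p,14,60,110),L(p,-14,60,110),L(p,-14,-60,110),L(p,14,-60,110),L(p,48,b+8,130),L(p,80,b+8,130)]
    return (proj(c,P)-W).ravel()
r=least_squares(f,[546,-32,.385,7],loss="soft_l1");p=r.x;print(p.round(3),r.fun.round(1))
b=-20+p[3]
print("tab px back",proj(c,[L(p,48,b,130),L(p,80,b,130),L(p,48,b,98),L(p,80,b,98)]).round(0).tolist())
print("tabback",L(p,64,b,0),"goal",L(p,32,b-21,0))
im=cv2.resize(c["frame"][70:290,220:420],None,fx=2.7,fy=2.7,interpolation=cv2.INTER_CUBIC);cv2.imwrite("pics/w1c.png",im)
E
```

```text
[557.8844809   23.22213549 373.58236684] [[0.925, 0.361, 0.117], [0.379, -0.879, -0.289], [-0.002, 0.312, -0.95]]
[ 5.46836e+02 -3.26670e+01  3.74000e-01  5.19700e+00] [ 0.2  0.1 -2.4 -0.5  0.3 -0.  -1.8  0.5  0.4 -0.3  1.8  0.4]
tab px back [[336.0, 215.0], [385.0, 215.0], [333.0, 204.0], [377.0, 204.0]]
tabback [np.float64(611.8154927810159), np.float64(-23.034295531994097), 0] goal [np.float64(589.7146785257855), np.float64(-54.28415967979166), 0]
```

View pics/w1c.png

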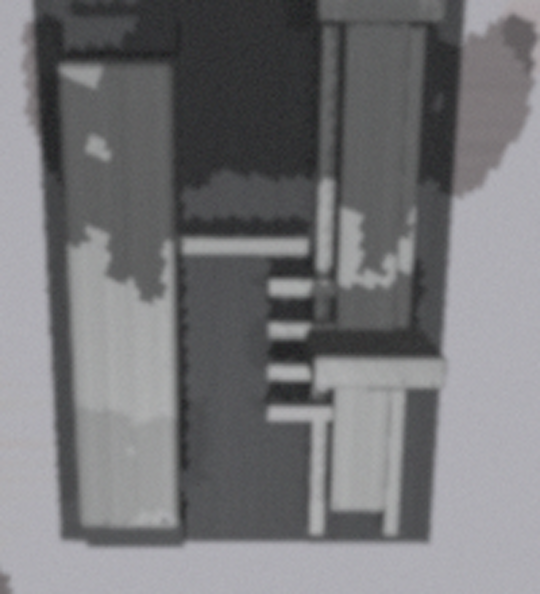

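The tab's back edge lies where the fit predicts, with the bolt at about 5 mm. Next I go down behind the tab and then press.

>>> {"op": "carry_out", "data": {
  "deltas": [
    [[0.4,-0.035,0.007,0,0,0,0],[0.4,0,0,0.35,0,0,0],[0.4,0,0,0.35,0,0,0],[0.4,0,0,0.08,0,0,0],[0.4,0,0,0,0,0,0]]
  ]
}}

```text
t: 3.55
tcp_pos: [589.1, -54.2, 115.4]
tool_rot: [-1.753, -2.604, 0.002]
contact_force: [0.3, -0.1, -0.2]
gripper_width: 51.3
gripper_force: 0.0
```

>>> {"op": "carry_out", "data": {
  "deltas": [
    [[0.4,0,0,0.03,0,0,0],[0.4,0,0,0.02,0,0,0],[0.4,0,0,0,0,0,0]]
  ]
}}

```text
t: 3.85
tcp_pos: [590.6, -54.4, 112.1]
tool_rot: [1.752, 2.606, 0.001]
contact_force: [0.4, 0.1, 0.6]
gripper_width: 51.6
gripper_force: 0.0
```

```bash
python3 - <<'E'
from cell import *
import cv2,numpy as np
w=capture("wrist")["frame"];s=capture("scene")["frame"][180:330,185:385]
cv2.imwrite("pics/m2.png",np.hstack([cv2.resize(w,(400,300)),cv2.convertScaleAbs(cv2.resize(s,(400,300),interpolation=2),alpha=1.5)]))
E
```

```text
(no output)
```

View pics/m2.png

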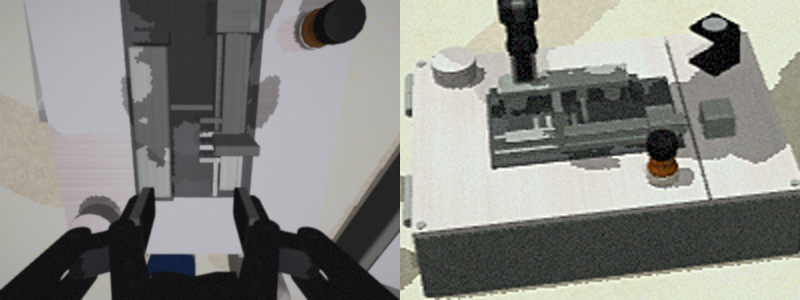

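```bash
python3 - <<'E'
from h import *
from cell import *
st=sense();print(st["tcp_pos"],st["t"],st["contact_force"])
Rt=R.from_rotvec(st["tool_rot"]).as_matrix();o=st["tcp_pos"]
P=[o+Rt@np.array([dx,s*dy,dz]) for s in(-1,1) for dx in(-11,11) for dy in(25,40) for dz in(0,-6)]
w=capture("wrist");s=capture("scene")
print((proj(w,P)*.625).round(0).tolist());print(((proj(s,P)-[185,180])*2).round(0).tolist())
s=s["frame"][150:270,200:340]
cv2.imwrite("pics/m3.png",np.hstack([cv2.resize(w["frame"][240:440,160:460],(450,300)),cv2.convertScaleAbs(cv2.resize(s,(350,300),interpolation=2),alpha=1.5)]))
E
```

```text
[590.4178232  -54.39795473 111.94153691] 3.95 [ 0.65316325  0.46349818 -0.07995222]
[[163.0, 186.0], [163.0, 190.0], [145.0, 186.0], [144.0, 190.0], [162.0, 162.0], [161.0, 164.0], [144.0, 162.0], [142.0, 164.0], [224.0, 186.0], [225.0, 190.0], [242.0, 186.0], [243.0, 190.0], [225.0, 162.0], [226.0, 164.0], [243.0, 162.0], [245.0, 164.0]]
[[114.0, 84.0], [113.0, 78.0], [113.0, 75.0], [112.0, 69.0], [137.0, 81.0], [137.0, 76.0], [136.0, 72.0], [136.0, 67.0], [117.0, 116.0], [117.0, 110.0], [118.0, 126.0], [118.0, 120.0], [142.0, 113.0], [141.0, 108.0], [143.0, 123.0], [142.0, 117.0]]
```

View pics/m3.png

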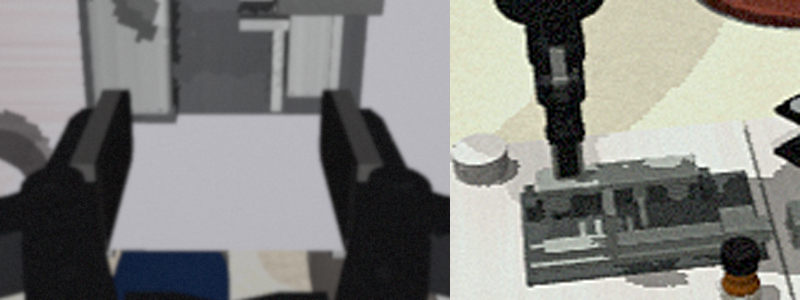

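The picture shows fingertips that look higher than the TCP reading, so I'll go down in small steps and watch the force.

>>> {"op": "carry_out", "data": {
  "deltas": [
    [[0.4,0,0,0.02,0,0,0],[0.4,0,0,0.02,0,0,0],[0.4,0,0,0,0,0,0]]
  ]
}}

```text
t: 4.35
tcp_pos: [589.7, -54.2, 106.8]
tool_rot: [-1.752, -2.607, 0.0]
contact_force: [-0.9, -0.3, -0.5]
gripper_width: 51.2
gripper_force: 0.0
```

>>> {"op": "carry_out", "data": {
  "deltas": [
    [[0.4,0,0,0.02,0,0,0],[0.4,0,0,0,0,0,0]]
  ]
}}

```text
t: 4.55
tcp_pos: [589.8, -54.3, 104.9]
tool_rot: [-1.752, -2.607, 0.0]
contact_force: [0.0, 0.8, -0.2]
gripper_width: 51.4
gripper_force: 0.0
```

>>> {"op": "carry_out", "data": {
  "deltas": [
    [[0.4,0,0,0.02,0,0,0],[0.4,0,0,0,0,0,0]]
  ]
}}

```text
t: 4.75
tcp_pos: [589.8, -54.3, 102.9]
tool_rot: [-1.752, -2.607, 0.0]
contact_force: [-0.0, -1.1, 0.2]
gripper_width: 51.3
gripper_force: 0.0
```

>>> {"op": "carry_out", "data": {
  "deltas": [
    [[0.4,0,0,0.02,0,0,0],[0.4,0,0,0,0,0,0]]
  ]
}}

```text
t: 4.95
tcp_pos: [589.8, -54.3, 100.9]
tool_rot: [-1.752, -2.607, 0.0]
contact_force: [-0.1, 0.2, -0.6]
gripper_width: 51.2
gripper_force: 0.0
```

>>> {"op": "carry_out", "data": {
  "deltas": [
    [[0.4,0,0,0.02,0,0,0],[0.4,0,0,0,0,0,0]]
  ]
}}

```text
t: 5.15
tcp_pos: [589.8, -54.3, 99.0]
tool_rot: [-1.752, -2.607, 0.0]
contact_force: [-1.3, 0.3, -0.3]
gripper_width: 51.3
gripper_force: 0.0
```

>>> {"op": "carry_out", "data": {
  "deltas": [
    [[0.4,0,0,0.02,0,0,0],[0.4,0,0,0,0,0,0]]
  ]
}}

```text
t: 5.35
tcp_pos: [589.8, -54.3, 96.9]
tool_rot: [-1.752, -2.607, 0.0]
contact_force: [-0.4, -1.1, 0.0]
gripper_width: 51.2
gripper_force: 0.0
```

```bash
python3 - <<'E'
from h import *
from cell import *
st=sense();print(st["tcp_pos"],st["t"],st["contact_force"])
w=capture("wrist");s=capture("scene");t=capture("top")
p=[546.8,-32.7,.38]
L=lambda u,v,z:[p[0]+u*np.cos(p[2])-v*np.sin(p[2]),p[1]+u*np.sin(p[2])+v*np.cos(p[2]),z]
P=[L(14,60,110),L(-14,60,110),L(-14,-60,110),L(14,-60,110)]
Rt=R.from_rotvec(st["tool_rot"]).as_matrix();o=st["tcp_pos"]
F=[o+Rt@np.array([dx,s*33,-6]) for s in(-1,1) for dx in(-11,11)]
def dr(c):
    im=cv2.convertScaleAbs(c["frame"],alpha=1.3)
    for q in proj(c,P): cv2.circle(im,tuple(int(v) for v in q),1,(0,0,255),-1)
    for q in proj(c,F): cv2.circle(im,tuple(int(v) for v in q),1,(0,255,0),-1)
    return im
a=dr(w)[60:460,140:500];b=dr(s)[150:270,200:340]
cv2.imwrite("pics/m4.png",np.hstack([cv2.resize(a,(400,444)),cv2.resize(b,(400,444))]))
E
```

```text
[589.78586496 -54.26796214  96.90430215] 5.35 [-0.37399132 -1.09796541  0.02703761]
```

View pics/m4.png

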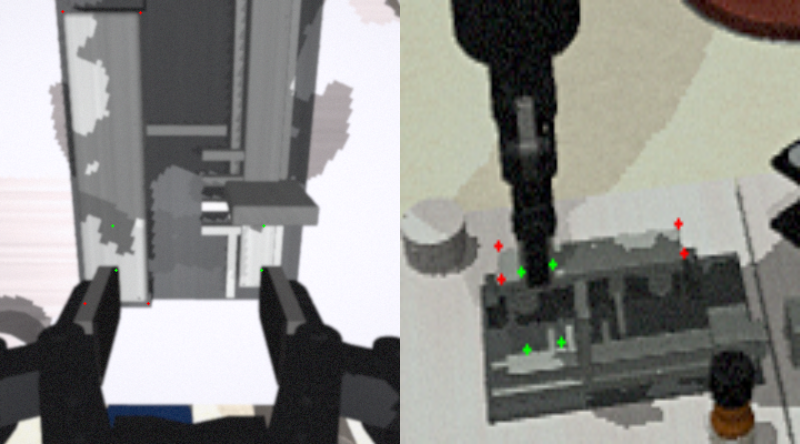

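The case projections agree with the calibration, but the visible tips are about 40 mm above the reported TCP and there is no force yet. I'll keep descending in guarded steps.

>>> {"op": "carry_out", "data": {
  "deltas": [
    [[0.4,0,0,0.03,0,0,0],[0.4,0,0,0.03,0,0,0],[0.4,0,0,0.03,0,0,0],[0.4,0,0,0,0,0,0]]
  ]
}}

```text
t: 5.9
tcp_pos: [589.5, -54.2, 87.6]
tool_rot: [-1.752, -2.607, 0.001]
contact_force: [-0.6, -0.7, -0.8]
gripper_width: 51.3
gripper_force: 0.0
```

>>> {"op": "carry_out", "data": {
  "deltas": [
    [[0.4,0,0,0.03,0,0,0],[0.4,0,0,0.03,0,0,0],[0.4,0,0,0,0,0,0]]
  ]
}}

```text
t: 6.2
tcp_pos: [589.6, -54.2, 81.7]
tool_rot: [-1.752, -2.607, 0.0]
contact_force: [-0.5, 0.4, 0.3]
gripper_width: 51.1
gripper_force: 0.0
```

>>> {"op": "carry_out", "data": {
  "deltas": [
    [[0.4,0,0,0.03,0,0,0],[0.4,0,0,0,0,0,0]]
  ]
}}

```text
t: 6.4
tcp_pos: [589.7, -54.3, 78.8]
tool_rot: [-1.752, -2.607, 0.0]
contact_force: [-0.4, -0.6, 0.2]
gripper_width: 51.1
gripper_force: 0.0
```

>>> {"op": "carry_out", "data": {
  "deltas": [
    [[0.4,0,0,0.02,0,0,0],[0.4,0,0,0,0,0,0]]
  ]
}}

```text
t: 6.6
tcp_pos: [589.9, -54.3, 77.0]
tool_rot: [-1.752, -2.607, 0.0]
contact_force: [-0.5, -0.2, 0.0]
gripper_width: 51.6
gripper_force: 0.0
```

>>> {"op": "carry_out", "data": {
  "deltas": [
    [[0.4,0,0,0.02,0,0,0],[0.4,0,0,0,0,0,0]]
  ]
}}

```text
t: 6.8
tcp_pos: [589.8, -54.3, 75.0]
tool_rot: [-1.752, -2.607, 0.0]
contact_force: [0.2, 0.1, 1.3]
gripper_width: 51.4
gripper_force: 0.0
```

>>> {"op": "carry_out", "data": {
  "deltas": [
    [[0.4,0,0,0.02,0,0,0],[0.4,0,0,0,0,0,0]]
  ]
}}

```text
t: 7.0
tcp_pos: [589.9, -54.3, 73.0]
tool_rot: [-1.752, -2.607, 0.0]
contact_force: [-0.7, 0.0, -0.1]
gripper_width: 51.3
gripper_force: 0.0
```

>>> {"op": "carry_out", "data": {
  "deltas": [
    [[0.4,0,0,0.02,0,0,0],[0.4,0,0,0,0,0,0]]
  ]
}}

```text
t: 7.2
tcp_pos: [589.8, -54.3, 70.9]
tool_rot: [-1.752, -2.607, 0.0]
contact_force: [-0.2, -0.3, 0.5]
gripper_width: 51.3
gripper_force: 0.0
```

```bash
python3 - <<'E'
from h import *
from cell import *
st=sense();print(st["tcp_pos"],st["t"],st["contact_force"])
w=capture("wrist");s=capture("scene")
a=w["frame"][60:460,140:500];b=cv2.convertScaleAbs(s["frame"],alpha=1.4)[150:270,200:340]
cv2.imwrite("pics/m5.png",np.hstack([cv2.resize(a,(400,444)),cv2.resize(b,(400,444))]))
E
```

```text
[589.8001487  -54.2714808   70.94343216] 7.2 [-0.16187416 -0.28867072  0.5162188 ]
```

View pics/m5.png

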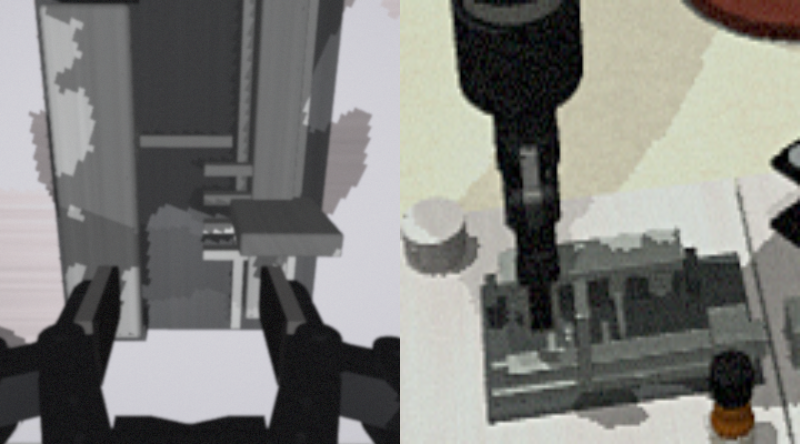

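The left finger is over the catch and the right finger is behind the tab with a gap. I'll continue down.

>>> {"op": "carry_out", "data": {
  "deltas": [
    [[0.4,0,0,0.02,0,0,0],[0.4,0,0,0,0,0,0]]
  ]
}}

```text
t: 7.5
tcp_pos: [590.2, -54.4, 69.2]
tool_rot: [1.752, 2.607, 0.0]
contact_force: [0.1, -0.6, 2.4]
gripper_width: 51.1
gripper_force: 1.2
```

>>> {"op": "carry_out", "data": {
  "deltas": [
    [[0.4,0,0,0.02,0,0,0],[0.4,0,0,0,0,0,0]]
  ]
}}

```text
t: 7.7
tcp_pos: [590.2, -54.4, 67.3]
tool_rot: [1.752, 2.607, 0.0]
contact_force: [0.6, -1.2, 3.7]
gripper_width: 51.4
gripper_force: 1.7
```

>>> {"op": "carry_out", "data": {
  "deltas": [
    [[0.4,0,0,0.02,0,0,0],[0.4,0,0,0,0,0,0]]
  ]
}}

```text
t: 7.9
tcp_pos: [590.2, -54.4, 65.2]
tool_rot: [1.752, 2.607, 0.0]
contact_force: [-0.5, -1.0, 5.3]
gripper_width: 51.2
gripper_force: 2.3
```

>>> {"op": "carry_out", "data": {
  "deltas": [
    [[0.4,0,0,0.02,0,0,0],[0.4,0,0,0,0,0,0]]
  ]
}}

```text
t: 8.1
tcp_pos: [590.2, -54.4, 63.3]
tool_rot: [1.752, 2.607, 0.0]
contact_force: [-0.1, 0.3, 6.2]
gripper_width: 51.5
gripper_force: 2.8
```

>>> {"op": "carry_out", "data": {
  "deltas": [
    [[0.4,0,0,0.01,0,0,0],[0.4,0,0,0,0,0,0]]
  ]
}}

```text
t: 8.3
tcp_pos: [590.2, -54.4, 62.4]
tool_rot: [1.752, 2.607, 0.0]
contact_force: [-0.8, -0.3, 6.6]
gripper_width: 51.1
gripper_force: 3.0
```

>>> {"op": "carry_out", "data": {
  "deltas": [
    [[0.4,0,0,0.01,0,0,0],[0.4,0,0,0,0,0,0]]
  ]
}}

```text
t: 8.5
tcp_pos: [590.2, -54.4, 61.6]
tool_rot: [1.752, 2.607, 0.0]
contact_force: [-0.2, -0.5, 7.1]
gripper_width: 51.2
gripper_force: 3.4
```

>>> {"op": "carry_out", "data": {
  "deltas": [
    [[0.4,0,0,0.005,0,0,0],[0.4,0,0,0,0,0,0]]
  ]
}}

```text
t: 8.7
tcp_pos: [590.3, -54.4, 61.6]
tool_rot: [1.752, 2.607, 0.0]
contact_force: [-1.3, 0.6, 11.1]
gripper_width: 51.1
gripper_force: 5.6
```

>>> {"op": "carry_out", "data": {
  "deltas": [
    [[0.4,0.03,0,0,0,0,0],[0.4,0.03,0,0,0,0,0],[0.4,0.03,0,0,0,0,0],[0.4,0,0,0,0,0,0]]
  ]
}}

```text
t: 9.1
tcp_pos: [587.9, -47.1, 61.7]
tool_rot: [1.751, 2.604, -0.001]
contact_force: [2.4, -3.7, 7.1]
gripper_width: 51.1
gripper_force: 4.0
```

>>> {"op": "carry_out", "data": {
  "deltas": [
    [[0.4,0.03,0,0,0,0,0],[0.4,0.03,0,0,0,0,0],[0.4,0,0,0,0,0,0]]
  ]
}}

```text
t: 9.4
tcp_pos: [585.9, -41.9, 61.7]
tool_rot: [1.751, 2.603, -0.001]
contact_force: [2.6, -5.7, 6.1]
gripper_width: 51.5
gripper_force: 4.1
```

Bottomed and pushing. I'll continue towards home.

>>> {"op": "carry_out", "data": {
  "deltas": [
    [[0.4,0.03,0,0,0,0,0],[0.4,0.03,0,0,0,0,0],[0.4,0.03,0,0,0,0,0],[0.4,0,0,0,0,0,0]]
  ]
}}

```text
t: 9.8
tcp_pos: [582.6, -33.6, 61.7]
tool_rot: [1.751, 2.603, -0.001]
contact_force: [2.8, -5.8, 7.2]
gripper_width: 51.1
gripper_force: 4.3
```

```bash
python3 - <<'E'
from h import *
from cell import *
w=capture("wrist");s=capture("scene")
a=w["frame"][60:460,140:500];b=cv2.convertScaleAbs(s["frame"],alpha=1.4)[150:270,200:340]
cv2.imwrite("pics/m6.png",np.hstack([cv2.resize(a,(400,444)),cv2.resize(b,(400,444))]))
E
```

```text
(no output)
```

View pics/m6.png

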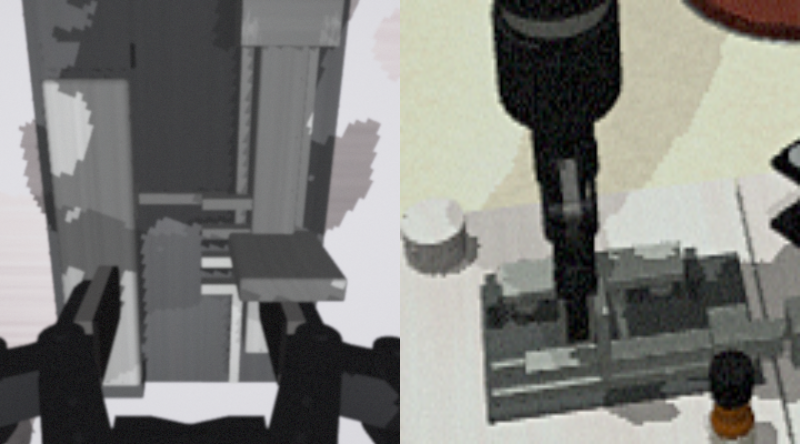

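The first rib has passed the tooth, and the right finger is on the tab's back face. I'll continue.

>>> {"op": "carry_out", "data": {
  "deltas": [
    [[0.4,0.03,0,0,0,0,0],[0.4,0.03,0,0,0,0,0],[0.4,0.03,0,0,0,0,0],[0.4,0.03,0,0,0,0,0],[0.4,0,0,0,0,0,0]]
  ]
}}

```text
t: 10.4
tcp_pos: [578.1, -22.5, 61.7]
tool_rot: [1.751, 2.603, -0.001]
contact_force: [2.4, -5.8, 6.8]
gripper_width: 50.9
gripper_force: 4.7
```

>>> {"op": "carry_out", "data": {
  "deltas": [
    [[0.4,0.03,0,0,0,0,0],[0.4,0.03,0,0,0,0,0],[0.4,0.03,0,0,0,0,0],[0.4,0.03,0,0,0,0,0],[0.4,0,0,0,0,0,0]]
  ]
}}

```text
t: 10.9
tcp_pos: [573.6, -11.3, 61.7]
tool_rot: [1.751, 2.603, -0.001]
contact_force: [2.6, -5.7, 7.9]
gripper_width: 51.1
gripper_force: 4.6
```

>>> {"op": "carry_out", "data": {
  "deltas": [
    [[0.4,0.03,0,0,0,0,0],[0.4,0.03,0,0,0,0,0],[0.4,0.03,0,0,0,0,0],[0.4,0,0,0,0,0,0]]
  ]
}}

```text
t: 11.3
tcp_pos: [570.2, -3.0, 61.7]
tool_rot: [1.751, 2.603, -0.001]
contact_force: [2.2, -6.2, 7.7]
gripper_width: 51.3
gripper_force: 4.5
```

>>> {"op": "carry_out", "data": {
  "deltas": [
    [[0.4,0.02,0,0,0,0,0],[0.4,0.02,0,0,0,0,0],[0.4,0,0,0,0,0,0]]
  ]
}}

```text
t: 11.6
tcp_pos: [568.8, 0.6, 61.7]
tool_rot: [1.751, 2.603, -0.001]
contact_force: [2.8, -6.1, 6.8]
gripper_width: 51.5
gripper_force: 4.6
```

>>> {"op": "carry_out", "data": {
  "deltas": [
    [[0.4,0.02,0,0,0,0,0],[0.4,0.01,0,0,0,0,0],[0.4,0,0,0,0,0,0]]
  ]
}}

```text
t: 11.9
tcp_pos: [567.7, 3.2, 61.7]
tool_rot: [1.751, 2.603, -0.001]
contact_force: [2.6, -6.5, 6.1]
gripper_width: 51.3
gripper_force: 4.8
```

>>> {"op": "carry_out", "data": {
  "deltas": [
    [[0.4,0.01,0,0,0,0,0],[0.4,0,0,0,0,0,0]]
  ]
}}

```text
t: 12.1
tcp_pos: [567.3, 4.1, 61.7]
tool_rot: [1.751, 2.603, -0.001]
contact_force: [3.2, -6.7, 6.9]
gripper_width: 51.2
gripper_force: 4.8
```

>>> {"op": "carry_out", "data": {
  "deltas": [
    [[0.4,0.01,0,0,0,0,0],[0.4,0,0,0,0,0,0]]
  ]
}}

```text
t: 12.3
tcp_pos: [567.0, 5.0, 61.7]
tool_rot: [1.751, 2.603, -0.001]
contact_force: [2.6, -7.4, 6.9]
gripper_width: 51.3
gripper_force: 4.8
```

>>> {"op": "carry_out", "data": {
  "deltas": [
    [[0.4,0.01,0,0,0,0,0],[0.4,0,0,0,0,0,0]]
  ]
}}

```text
t: 12.5
tcp_pos: [566.6, 5.9, 61.7]
tool_rot: [1.751, 2.603, -0.001]
contact_force: [4.1, -8.0, 6.9]
gripper_width: 51.5
gripper_force: 4.7
```

>>> {"op": "carry_out", "data": {
  "deltas": [
    [[0.4,0.01,0,0,0,0,0],[0.4,0,0,0,0,0,0]]
  ]
}}

```text
t: 12.7
tcp_pos: [566.5, 6.3, 61.7]
tool_rot: [1.751, 2.602, -0.002]
contact_force: [3.9, -9.4, 6.2]
gripper_width: 51.1
gripper_force: 6.3
```

>>> {"op": "carry_out", "data": {
  "deltas": [
    [[0.4,0.01,0,0,0,0,0],[0.4,0,0,0,0,0,0]]
  ]
}}

```text
t: 12.9
tcp_pos: [566.5, 6.3, 61.8]
tool_rot: [1.751, 2.6, -0.004]
contact_force: [4.5, -12.9, 5.7]
gripper_width: 51.4
gripper_force: 8.0
```

The TCP has stopped and the push force is rising, so the bolt is on its stop. I'll back off a little and lift.

>>> {"op": "carry_out", "data": {
  "deltas": [
    [[0.4,-0.02,0,0,0,0,0],[0.4,-0.02,0,0,0,0,0],[0.4,0,0,-0.05,0,0,0],[0.4,0,0,-0.1,0,0,0],[0.4,0,0,-0.2,0,0,0]]
  ]
}}

```text
t: 13.4
tcp_pos: [563.8, 5.7, 94.9]
tool_rot: [-1.751, -2.605, 0.004]
contact_force: [-0.2, -0.6, 0.1]
gripper_width: 51.4
gripper_force: 0.0
```

>>> {"op": "carry_out", "data": {
  "deltas": [
    [[0.4,0,0,-0.3,0,0,0],[0.4,0,0,-0.3,0,0,0],[0.4,0,0,-0.3,0,0,0],[0.4,0,0,0,0,0,0],[0.4,0,0,0,0,0,0]]
  ]
}}

```text
t: 13.9
tcp_pos: [565.4, 5.8, 186.1]
tool_rot: [1.752, 2.607, 0.0]
contact_force: [-0.2, 0.2, -0.5]
gripper_width: 51.0
gripper_force: 0.0
```

```bash
python3 - <<'E'
from h import *
from cell import *
st=sense();print(st["t"],st["tcp_pos"],st["contact_force"])
c=capture("wrist");s=capture("scene");pickle.dump((c,s),open("e.pkl","wb"))
p=[546.8,-32.7,.378]
L=lambda u,v,z:[p[0]+u*np.cos(p[2])-v*np.sin(p[2]),p[1]+u*np.sin(p[2])+v*np.cos(p[2]),z]
im=cv2.convertScaleAbs(c["frame"],alpha=1.3)
for q in proj(c,[L(48,40,130),L(80,40,130)]): cv2.circle(im,tuple(int(round(v)) for v in q),1,(0,0,255),-1)
for col,z in(((0,255,0),110),((255,0,0),102)):
    for q in proj(c,[L(14,60,z),L(-14,60,z),L(-14,-60,z),L(14,-60,z)]): cv2.circle(im,tuple(int(round(v)) for v in q),1,col,-1)
b=cv2.convertScaleAbs(s["frame"],alpha=1.4)[170:320,185:385]
cv2.imwrite("pics/m7.png",np.hstack([cv2.resize(im[0:400,140:500],(400,444)),cv2.resize(b,(400,444))]))
E
```

```text
13.9 [565.41136284   5.84182506 186.07300333] [-0.23801939  0.18724892 -0.46152863]
```

View pics/m7.png

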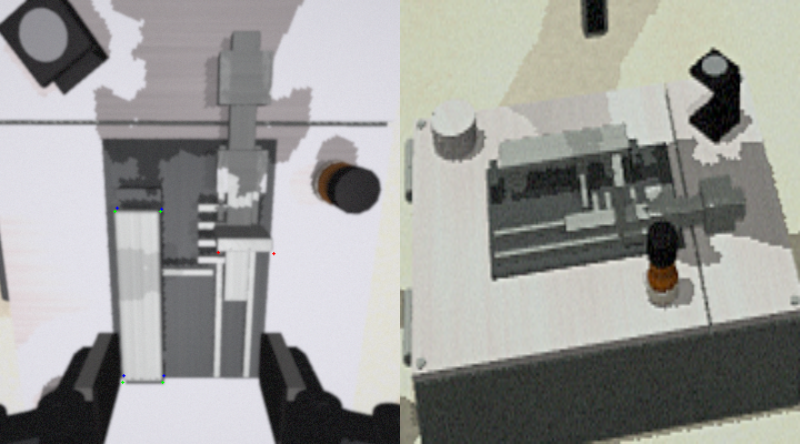

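The picture shows the bolt's tip through the keeper (top centre), the tab at its home mark, and the tooth just behind the last rib. The catch corners are at the "up" marks, and the tin, loupe and jar have not moved. I'll raise the hand clear and hand in.

>>> {"op": "carry_out", "data": {
  "deltas": [
    [[0.4,0,0,-0.3,0,0,0],[0.4,0,0,-0.3,0,0,0],[0.4,0,0,-0.3,0,0,0],[0.4,0,0,0,0,0,0],[0.4,0,0,0,0,0,0]]
  ]
}}

```text
t: 14.5
tcp_pos: [565.2, 5.9, 274.9]
tool_rot: [-1.752, -2.607, 0.001]
contact_force: [-0.4, 0.1, -0.9]
gripper_width: 51.1
gripper_force: 0.0
```

```bash
python3 -c "
from cell import *
print(finish_job())"
```

```text
the job is handed in; nothing more can be done
None
```

The case is locked: the bolt is home in the keeper, the catch has sprung up behind the last rib, the hand is clear, the tin, loupe and jar stand where they were, and the job was handed in at about 14.5 s (the hand-in gave no verdict).

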